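# Slacken the left-hand clip knob on the switch test jig

## Robot

A 7-joint arm with a two-finger parallel gripper is mounted at the origin on the work surface. World frame = base frame: x ahead of the robot, y to its left, z up, the work surface at z = 0. Lengths are in m, angles in rad, forces in N, time in s.
With the tool pointing down it reaches from about 0.375 to 0.925 m from the base axis. Payload 3.1 kg.
Tool frame: the origin (TCP) lies between the finger pads; the fingertips stand 19 mm ahead of it and the grasp point (between the pads) is the TCP; z points along the fingers, y is the direction in which the jaws open and shut (so a half turn about z gives the same grasp; the last joint's range is limited). The gripper opens to 85 mm and grips with 20 to 120 N. Pads are 22 mm wide; open, the fingers measure 114 mm over their backs; the gripper's body (76 mm by 85 mm) begins 54 mm behind the grasp point. The pads swing forward as they close: fully open they stand 13 mm farther back than shut.
Start: joints at [1.094, 0.383, 0.044, 1.598, -0.018, 1.161, -0.05], TCP at [0.24, -0.604, 0.25] pointing down, gripper open.
Joint ranges: [-2.61, 2.61], [-0.41, 2.15], [-1.48, 1.57], [0, 2.5], [-1.57, 4.71], [0.05, 1.97], [-2.85, 2.85]. Speed limits (rad/s): [2.79, 2.79, 3.14, 3.14, 3.14, 3.14, 3.14].

## Interface

Orientations are given as a unit quaternion [x, y, z, w].
In Python, from bench import move_ptp, movel, move_j, move_gripper, pause, inverse_kinematics, read_camera, camera_params, MotionError, sign_off, look_for, tip_of, read_time_s, read_qpos, read_joint_vel, read_effort, read_eef_pos, read_tcp_rot, read_ft_force, read_ft_torque, read_finger_gap gives the robot as it stands. Calls block until the motion is done:
- move_ptp(position, orientation): joint-space move of the TCP to a pose.
- movel(position, orientation=None, speed=0.15): straight line of the TCP; orientation=None keeps the orientation; speed is the mean speed in m/s.
- move_j(angles): joint-space move.
- move_gripper(opening, effort=None): finger opening in m; effort is the grip in N (None keeps the last); returns when the fingers have stopped.
- pause(seconds).
- inverse_kinematics(position, orientation): joint angles nearest the present ones, or None.
- read_camera(name): name is "scene" or "side" or "wrist"; returns the picture (384x512x3 uint8, red, green, blue); there is no depth.
- camera_params(name): a dict with "K" (3x3 intrinsics, pixels), "camera_from_world" (4x4, takes a point from world to camera coordinates). Camera axes: x right, y down, z forward; pixel columns grow to the right and rows downward; lengths in m; the calibration is good to about 2 mm. A picture is of the moment at which its call begins: read the wrist's pose just before it. camera_params takes no time and is no camera call; for the wrist camera it gives the pose at the moment of the call.
A pose or a line that the arm cannot do raises MotionError and nothing moves.
- sign_off(): hands the job in, once; it reports no verdict.
Trained networks look in the newest picture that a camera, given by its name, has taken for a name from the list of things; names that differ only in an ending like _2 or _b are one class to them, and where a whole thing is asked for, a point or a joint stands for the part that bears it (a point fixed in the world has none). Each returns a list of dicts, best first, with "confidence" (0 to 1); they miss things now and then, are a little off and sometimes report something else, mostly with a low value. They report only what shows in the picture. A call takes as long as a camera call.
- look_for(camera, name): "at" ([column, row] in pixels, amid what is visible of it).
- tip_of(camera, name): "at" ([column, row] in pixels: a listed point, or the origin of a listed thing).
Readings, each from a call of its own:
- read_time_s(): time.
- read_qpos(): joint angles.
- read_joint_vel(): joint speeds.
- read_effort(): joint torques, N m.
- read_eef_pos(): TCP position.
- read_tcp_rot(): TCP orientation.
- read_ft_force(): force on the tool from outside, world axes, zero at the start.
- read_ft_torque(): the same for the moment, N m.
- read_finger_gap(): finger opening in m.
Only numpy, scipy, OpenCV 4.12 (cv2) and the standard library are available. Lean on these libraries where they do the work, as an engineer would, in place of code of your own. Each camera call takes 0.05 s, during which the arm holds its last target.

## Task

The aluminium bar knob that clamps the mounting clip to the switch test jig has a left-hand thread. Loosen it by turning it clockwise, seen from above, until its bar points straight across the jig's long bed, then let go. Do not tighten it, and leave the jig's other bar knob and the long lever as they are.

Things in the scene. Friction and masses are not known exactly. Their poses are not given: they have to be found in the camera images.
- clip_knob_grip (a point): Centre of the knob to loosen: aluminium bar 64 long, 16 wide, 24 mm high on a 14 mm stem, standing on the mounting clip (green steel strip 124 x 34 mm, across the bed, at either end of the jig). On the knob's vertical axis, 108 mm above the bench. y runs along the bar, x across it, z up; turns with it. Clip strip 39 mm lower; its upturned ears, 60 mm from the axis, end 28 mm lower.
- clip_knob (a joint): Angle of that knob (rad), growing clockwise seen from above. 0: bar along the bed's long side (tight); 1.57: straight across it (loose). Starts between 0.1 and 0.5. Stiff (0.1 N m), stays where left, rises 0.8 mm per rad as it loosens; turning it below 0 tightens it.
- plain_knob_end (a point): One end of the bar of the jig's other knob, 30 mm from its axis: alike in shape, size and height, but on a plain round steel pad without a clip, at the other end of the bed, 270 mm from the clip's knob. To be left alone.
- lever_tip (a point): End of the red grip of the long lever, 200 mm from its pivot, which is midway between the knobs. It leans to the bed's far side, tip 200 to 265 mm above the bench. To be left alone. The jig is fixed cast iron, bed 380 x 140 mm, 40 mm high, its long side within 25 degrees of the world's y axis.

How it is judged:
At the end, for the whole second after the job is handed in: The clip's knob has been turned clockwise until its bar points across the jig's bed, within about 20 degrees (joint between 1.2 and 1.95 rad), and is at rest; the other knob and the lever are where they were (value of joint clip_knob between 1.2 and 1.95 rad and velocity of joint clip_knob between -0.05 and 0.05 rad/s); the robot touches nothing.
It fails at once if the clip's knob is turned anti-clockwise, tightening it (below -0.15 rad) (value of joint clip_knob below -0.15 rad).
It fails at once if the other knob is turned (its bar's end moves over 10 mm) (distance of plain_knob_end from where it was at the start of the episode above 0.01 m).
It fails at once if the lever is moved (its tip moves over 20 mm) (distance of lever_tip from where it was at the start of the episode above 0.02 m).
It also fails if it takes over 29 s, if anything falls off the work surface, if the arm or the gripper's body presses on something with over 40 N, if the wrist force passes 120 N, or if a joint passes its speed limit or range.

## Working session

There is one attempt and no reset: what is moved stays moved. The work goes in short steps, each a Python script; the robot and the scene stay as the last script left them, time stands still between calls to the robot, and variables do not carry over. Pictures are saved under pics/ and viewed, and the job is handed in when it is done.

```bash
ls; mkdir -p pics; cat > h.py <<'E'
from bench import *
import numpy as np, cv2
def snap(c,n):
    im=read_camera(c); cv2.imwrite(f'pics/{n}.png',cv2.cvtColor(im,cv2.COLOR_RGB2BGR)); return im
def tri(obs):
    # obs: list of (params,uv)
    A=[]
    for p,uv in obs:
        P=np.array(p['K'])@np.array(p['camera_from_world'])[:3]
        A+= [uv[0]*P[2]-P[0], uv[1]*P[2]-P[1]]
    X=np.linalg.svd(np.array(A))[2][-1]; X=X[:3]/X[3]
    return X,[proj(p,X)-np.array(uv) for p,uv in obs]
def proj(p,X):
    q=np.array(p['K'])@(np.array(p['camera_from_world'])@np.append(X,1))[:3]; return q[:2]/q[2]
def onplane(p,uv,z):
    T=np.array(p['camera_from_world']);R=T[:3,:3];c=-R.T@T[:3,3]
    d=R.T@np.linalg.inv(np.array(p['K']))@np.array([uv[0],uv[1],1.]); return c+d*(z-c[2])/d[2]
E
python3 - <<'E'
from h import *
np.set_printoptions(precision=3,suppress=True)
for c in ['scene','side','wrist']:
    snap(c,c+'0')
    for n in ['clip_knob_grip','plain_knob_end','lever_tip']:
        print(c,n,[(np.round(d['at'],1),round(d['confidence'],2)) for d in tip_of(c,n)[:3]])
    print(c,'lf',[(np.round(d['at'],1),round(d['confidence'],2)) for d in look_for(c,'clip_knob')[:3]])
print(read_time_s(),read_tcp_rot(),read_eef_pos())
for c in ['scene','side']:
    p=camera_params(c);T=np.array(p['camera_from_world']);print(c,-T[:3,:3].T@T[:3,3])
E
```

```text
pics
scene clip_knob_grip [(array([286.6, 211.4]), 0.85)]
scene plain_knob_end [(array([185.4, 161.6]), 0.76)]
scene lever_tip [(array([178.6, 170. ]), 0.57)]
scene lf [(array([283.1, 210.9]), 0.67)]
side clip_knob_grip [(array([259.7, 242.4]), 0.8)]
side plain_knob_end [(array([293.6, 167.8]), 0.52)]
side lever_tip [(array([227.5, 150.5]), 0.89)]
side lf [(array([263.9, 244.9]), 0.82)]
wrist clip_knob_grip []
wrist plain_knob_end []
wrist lever_tip []
wrist lf []
0.75 [0.982 0.188 0.    0.   ] [ 0.24  -0.604  0.25 ]
scene [1.097 0.275 0.702]
side [0.484 0.699 0.965]
```

View pics/scene0.png

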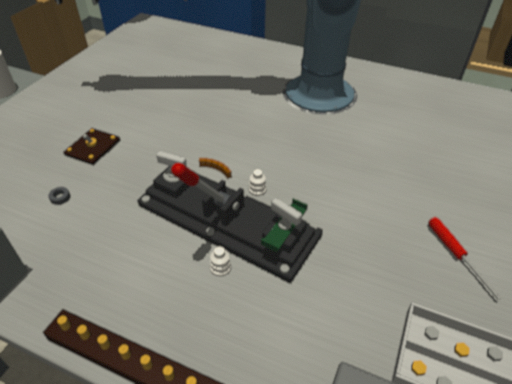

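View pics/side0.png

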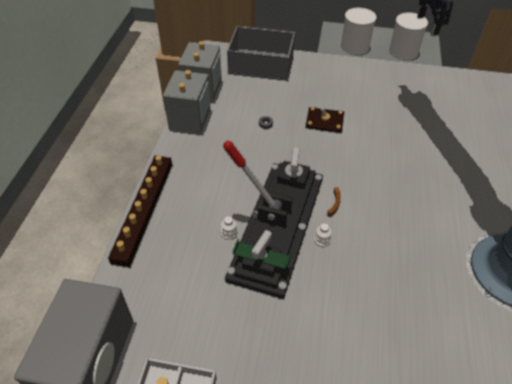

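```bash
python3 - <<'E'
from h import *
np.set_printoptions(precision=4,suppress=True)
a=camera_params('scene');b=camera_params('side')
for n,u,v in [('grip',(286.6,211.4),(259.7,242.4)),('plain',(185.4,161.6),(293.6,167.8)),('lever',(178.6,170),(227.5,150.5))]:
    print(n,*tri([(a,u),(b,v)]))
E
```

```text
grip [0.5796 0.1131 0.1135] [array([-0.2742, -0.3788]), array([-0.1546,  0.2839])]
plain [ 0.5375 -0.1228  0.1117] [array([0.6764, 0.9722]), array([ 0.2655, -0.7634])]
lever [ 0.6766 -0.0366  0.2314] [array([2.3216, 3.266 ]), array([ 0.7716, -2.2593])]
```

The clip knob is at scene (287,211) and side (260,242), on the green strip. That triangulates to (0.580, 0.113, 0.113), which fits the stated height. The plain knob is at scene (185,162), and the lever leans towards +x. Next I'll look down with the wrist camera, travelling above the lever.

```bash
python3 - <<'E'
from h import *
np.set_printoptions(precision=4,suppress=True)
T=np.array(camera_params('wrist')['camera_from_world']);c=-T[:3,:3].T@T[:3,3]
print('cam off',c-np.array(read_eef_pos()),T[:3,:3])
q=np.array([1,0,0,0.]) 
e=np.array(read_tcp_rot())
qs=read_qpos()
for z in (0.36,0.4):
  for a in (0,0.19,-0.19,.5):
    print(z,a,inverse_kinematics([0.53,0.10,z],[np.cos(a),np.sin(a),0,0]))
movel([0.26,-0.55,0.38])
move_ptp([0.52,0.09,0.37],[1,0,0,0])
p=camera_params('wrist');snap('wrist','w1')
print('t',read_time_s(),read_qpos())
for n in ['clip_knob_grip','plain_knob_end','lever_tip']:
    print(n,[(np.round(d['at'],1),round(d['confidence'],2)) for d in tip_of('wrist',n)[:3]])
print('proj',proj(p,[.5796,.1131,.108]))
np.savez('w1.npz',K=p['K'],T=p['camera_from_world'])
E
```

```text
cam off [0.0625 0.0269 0.1241] [[ 0.369  -0.9294  0.0003]
 [-0.8967 -0.356   0.263 ]
 [-0.2443 -0.0973 -0.9648]]
0.36 0 [ 0.4298  0.1584 -0.763   1.6944  0.1124  1.3337 -1.9242]
0.36 0.19 [ 0.4426  0.1607 -0.7779  1.6939  0.1158  1.3342 -1.5469]
0.36 -0.19 [ 0.3987  0.153  -0.727   1.6956  0.1044  1.3326 -2.298 ]
0.36 0.5 [ 0.4272  0.1579 -0.7601  1.6945  0.1117  1.3336 -0.9237]
0.4 0 [ 0.4461  0.1392 -0.7766  1.6318  0.0986  1.411  -1.9122]
0.4 0.19 [ 0.4487  0.1396 -0.7796  1.6317  0.0992  1.4111 -1.5327]
0.4 -0.19 [ 0.4184  0.1347 -0.7446  1.6328  0.0923  1.4101 -2.2873]
0.4 0.5 [ 0.4307  0.1366 -0.7587  1.6324  0.0951  1.4105 -0.9094]
t 4.3417 [ 0.4825  0.1275 -0.7865  1.7036  0.0926  1.3488 -1.8934]
clip_knob_grip [(array([235.4, 120.2]), 0.62)]
plain_knob_end [(array([412.8, 147.7]), 0.57)]
lever_tip []
proj [235.885  119.3239]
```

```bash
python3 -c "
import cv2;i=cv2.imread('pics/w1.png');cv2.imwrite('pics/w1v.png',i)"
```

```text
(no output)
```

View pics/w1.png

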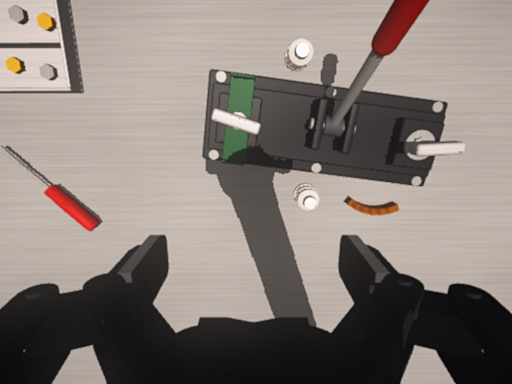

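The wrist view shows the clip knob's bar from about (213,115) to (259,129), the green strip at x≈238, and the plain knob at (435,148). Next I'll fit the bar axis and the bed direction.

```bash
python3 - <<'E'
from h import *
np.set_printoptions(precision=4,suppress=True)
d=np.load('w1.npz');p={'K':d['K'],'camera_from_world':d['T']}
im=cv2.imread('pics/w1.png')
v=im.min(2); m=np.zeros_like(v); m[100:145,200:272]=(v[100:145,200:272]>140)*255
# restrict to inside bed
n,l,s,c=cv2.connectedComponentsWithStats(m)
for i in range(1,n): print(s[i],c[i])
i=1+np.argmax(s[1:,4]) 
r,cc=np.where(l==i)
for nm,z in (('top',.12),):
    P=np.array([onplane(p,(x,y),z)[:2] for x,y in zip(cc,r)])
    (cx,cy),wh,_=cv2.minAreaRect(P.astype(np.float32)*1000); e=np.linalg.svd(P-P.mean(0))[2][0]
    print(nm,P.mean(0),(cx,cy),wh,'dir',np.degrees(np.arctan2(e[1],e[0]))%180)
for a,b in (((206,158),(424,185)),((211,70),(446,102))):
    A,B=onplane(p,a,.04),onplane(p,b,.04); D=B-A; print(A,B,np.hypot(*D[:2]),np.degrees(np.arctan2(D[1],D[0]))%180)
T=np.array(p['camera_from_world'])
a=camera_params('scene');b=camera_params('side')
print(*tri([(a,(286.6,211.4)),(b,(259.7,242.4)),(p,(235.4,120.2))]))
big=cv2.resize(im[50:210,180:480],None,fx=2.6,fy=2.6,interpolation=cv2.INTER_CUBIC);cv2.imwrite('pics/w1z.png',big)
E
```

```text
[200 100   7  45 213] [202.0188 118.8169]
[212 109  48  25 609] [235.5452 120.4187]
top [0.5785 0.1128] (579.4735107421875, 112.43478393554688) (61.583656311035156, 20.747764587402344) dir 71.76770711279036
[0.5185 0.1658 0.04  ] [ 0.473  -0.1887  0.04  ] 0.3574843145894738 82.68321541967983
[0.6489 0.1524 0.04  ] [ 0.6027 -0.2021  0.04  ] 0.3575122583668186 82.57318997592131
[0.5794 0.1131 0.1135] [array([-0.2103, -0.4325]), array([-0.0707,  0.3237]), array([ 0.2224, -0.6028])]
```

View pics/w1z.png

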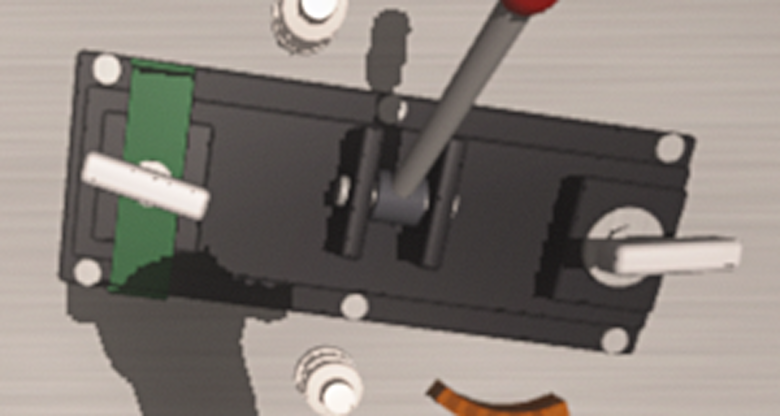

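The bed runs at 82.6° and the bar at 71.8°, so the joint is at about 0.19 rad, inside the stated range. The knob spacing also checks out at about 270 mm. I'll grasp it now.

```bash
cat >> h.py <<'E'
C=np.array([.579,.1128])
def Q(deg):
    a=np.radians(deg)/2; return [float(np.cos(a)),float(np.sin(a)),0.,0.]
E
python3 - <<'E'
from h import *
np.set_printoptions(precision=4,suppress=True)
move_gripper(0.06)
move_ptp([*C,.25],Q(71.8))
movel([*C,.112],speed=.1)
print(read_time_s(),read_qpos(),read_ft_force(),read_eef_pos())
move_gripper(0.0,30)
print(read_time_s(),read_finger_gap(),read_ft_force(),read_ft_torque())
snap('scene','s2');snap('wrist','w2')
E
```

```text
7.3833 [ 0.3728  0.5676 -0.7975  1.8202  0.4892  0.9603 -0.9528] [ 1.2032 -0.4465 -0.1737] [0.5797 0.113  0.1129]
7.85 0.01529636222307535 [-3.5106 -0.2444  4.5353] [-0.0688  0.8689 -0.0326]
```

View pics/w2.png

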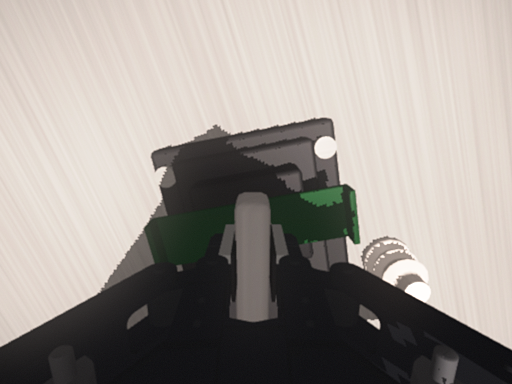

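View pics/s2.png

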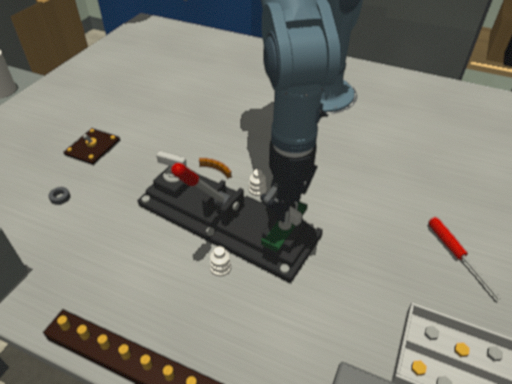

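The bar sits square between the pads in the wrist picture (column 253), with a 15.3 mm gap. The lever and the plain knob haven't moved. Now I'll turn it clockwise in steps.

```bash
python3 - <<'E'
from h import *
np.set_printoptions(precision=3,suppress=True)
c=np.array([.5790,.1128])
for k,a in enumerate(np.linspace(71.8,-7.4,9)[1:]):
    z=.112+.0008*np.radians(71.8-a)
    move_ptp([*c,z],Q(a))
    f=np.array(read_ft_force());print(round(a,1),read_time_s(),f,np.array(read_ft_torque()),read_finger_gap())
    if np.linalg.norm(f)>45: print('stop');break
snap('wrist','w3')
print(read_qpos(),read_tcp_rot())
E
```

```text
61.9 8.225 [-4.007 -0.669  5.528] [-0.106  0.838 -0.135] 0.015590771026971454
52.0 8.5 [-3.748  0.017  5.435] [-0.129  0.818 -0.122] 0.0152651053433522
42.1 8.775 [-2.857 -1.672  5.144] [-0.235  0.66  -0.079] 0.015695285430149513
32.2 9.05 [-2.761 -1.618  6.068] [-0.439  0.661 -0.097] 0.01530494324466838
22.3 9.325 [-2.416 -1.082  6.336] [-0.499  0.702 -0.121] 0.015199893001937543
12.4 9.6 [-2.731 -2.044  6.37 ] [-0.571  0.586 -0.084] 0.01572208140877816
2.5 9.875 [-2.714 -3.489  6.807] [-0.67   0.618 -0.053] 0.015158104010766659
-7.4 10.15 [-2.333 -3.627  7.457] [-0.79   0.663 -0.098] 0.015528294192315597
[ 0.157  0.483 -0.51   1.83   0.297  0.906 -2.183] [ 0.998 -0.061  0.     0.002]
```

View pics/w3.png

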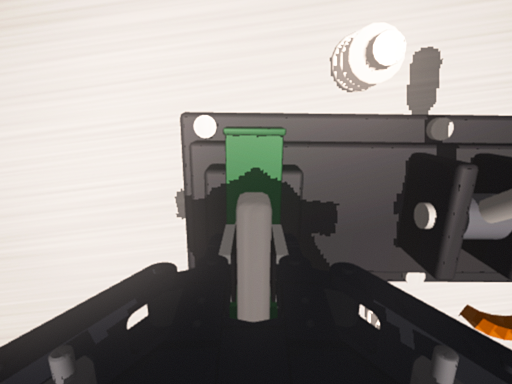

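The bar (column 253, rows 195–318) is now parallel to the green strip, which means it points straight across the bed. Next I'll release it, lift, and check from above.

```bash
python3 - <<'E'
from h import *
np.set_printoptions(precision=4,suppress=True)
move_gripper(0.05)
P=read_eef_pos()
movel([P[0],P[1],.26],speed=.12)
movel([.52,.09,.37],speed=.2)
pause(.2)
p=camera_params('wrist');im=snap('wrist','w4');snap('scene','s4');snap('side','d4')
print(read_time_s(),read_ft_force())
for n in ['clip_knob_grip','plain_knob_end']: print(n,[(np.round(d['at'],1),round(d['confidence'],2)) for d in tip_of('wrist',n)[:2]])
for c in ['scene','side']:
  for n in ['plain_knob_end','lever_tip']: print(c,n,[(np.round(d['at'],1),round(d['confidence'],2)) for d in tip_of(c,n)[:2]])
np.savez('w4.npz',K=p['K'],T=p['camera_from_world'])
E
```

```text
13.1333 [ 0.3401 -1.1367 -0.1864]
clip_knob_grip [(array([232.3, 121.3]), 0.75)]
plain_knob_end [(array([416.6, 127.9]), 0.94)]
scene plain_knob_end [(array([183.2, 161.9]), 0.89)]
scene lever_tip [(array([181.3, 171.4]), 0.71)]
side plain_knob_end []
side lever_tip [(array([229.3, 145.5]), 0.94)]
```

View pics/w4.png

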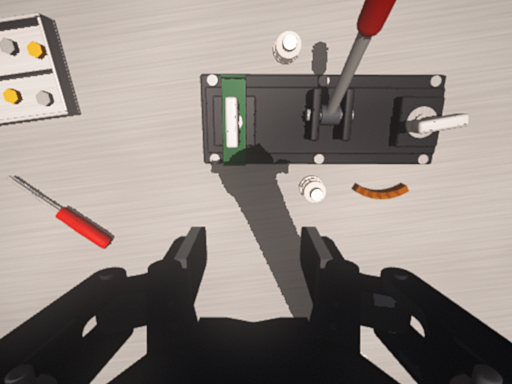

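View pics/s4.png

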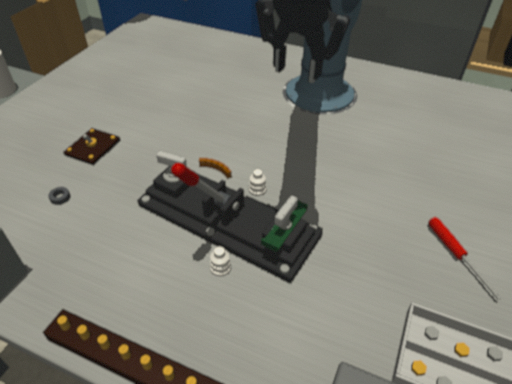

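The bar stands across the bed in the wrist picture (column 232, rows 97–146), in line with the strip. The lever and the plain knob look the same as before. I'll do a quick numeric check, then hand in.

```bash
python3 - <<'E'
from h import *
d=np.load('w4.npz');p={'K':d['K'],'camera_from_world':d['T']}
im=cv2.imread('pics/w4.png');v=im.min(2);m=np.zeros_like(v);m[90:152,222:247]=(v[90:152,222:247]>140)
r,c=np.where(m);P=np.array([onplane(p,(x,y),.121)[:2] for x,y in zip(c,r)]);e=np.linalg.svd(P-P.mean(0))[2][0]
b=np.degrees(np.arctan2(e[1],e[0]));b=(b+90)%180-90
print('bar deg',b,'joint',np.radians(82.6-b))
for c,x,y,w,h in (('scene',150,145,90,60),):
    A=cv2.imread('pics/scene0.png')[y:y+h,x:x+w].astype(int);B=cv2.imread('pics/s4.png')[y:y+h,x:x+w].astype(int);print('diff px>40:',(abs(A-B).max(2)>40).sum())
print(read_time_s()); sign_off()
E
```

```text
bar deg -6.828817569151624 joint 1.5608273127470476
diff px>40: 0
13.4333
the job is handed in; nothing more can be done
```

I turned the clip's knob clockwise from about 0.19 rad to about 1.56 rad, so its bar now points straight across the bed. I then let go, moved the arm clear and handed the job in at about 13.4 s.

**Final checks:**
- **Knob angle:** measured on the final wrist picture, well inside 1.2–1.95 rad. The bar also lines up with the green strip by eye.
- **Other knob and lever:** the scene-camera pictures from before and after show no changed pixels around the plain knob and the lever's grip.
- **Forces:** the wrist force stayed below 10 N at every reading during the turn, and was about 1 N after release.

**Checks that failed or disagreed:**
- The knob's height came out at 113 mm from two views, against 108 mm stated. I gripped at 112 mm, and the 15.3 mm finger gap fitted the 16 mm bar.
- The bed measured about 357 mm long from corners I picked by eye, against 380 mm stated. Only its direction was used.
- The final side-camera search did not find the plain knob's end. The detector's lever-tip position there shifted by about 5 pixels between the first and last pictures. I put that down to detector scatter, since the scene-camera picture showed no change.

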